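# Draw the backplate out from under the pedal

## Robot

A 7-joint arm with a two-finger parallel gripper is mounted at the origin on the work surface. World frame = base frame: x ahead of the robot, y to its left, z up, the work surface at z = 0. Lengths are in mm, angles in rad, forces in N, time in s.
With the tool pointing down it reaches from about 400 to 850 mm from the base axis. Payload 4.4 kg.
Tool frame: the origin (TCP) lies on the centre line of the jaws, within the pads' length; the fingertips stand 22 mm ahead of it and the grasp point (between the pads) lies 3 mm ahead of it; z points along the fingers, y is the line along which they close (so a half turn about z gives the same grasp; the last joint's range is limited). The gripper opens to 94 mm and grips with 3 to 60 N. Pads are 16 mm wide; open, the fingers measure 119 mm over their backs; the gripper's body (75 mm by 177 mm) begins 78 mm behind the grasp point.
Start: joints at [1.055, 0.628, 0.038, 1.517, -0.027, 0.996, -0.02], TCP at [282.639, -585.349, 227.478] pointing down, gripper open.
Joint ranges: [-3.06, 3.06], [-0.37, 2.12], [-1.25, 1.32], [0.18, 2.47], [-1.1, 4.24], [0.23, 1.98], [-2.94, 2.94]. Speed limits (rad/s): [2.57, 2.57, 3.14, 3.14, 3.14, 3.14, 3.14].

## Interface

Orientations are given as a unit quaternion [w, x, y, z].
In Python, from rig import manip, eyes gives the robot as it stands. Calls block until the motion is done:
- manip.move_pose(position, orientation): joint-space move of the TCP to a pose.
- manip.move_straight(position, ori=None, v=150, guard=None): straight line of the TCP; ori=None keeps the orientation; v is the mean speed in mm/s. With guard (N) it stops when the force on the tool has changed by that much, and returns True; else False.
- manip.set_joints(angles): joint-space move.
- manip.open_gripper() and manip.grasp(): open the fingers fully, or close them until they stop; the grip force is fixed at half the most.
- manip.dwell(seconds).
- manip.inverse_kinematics(position, orientation): joint angles nearest the present ones, or None.
- eyes.grab_frame(name): name is "scene" or "top" or "wrist"; returns a dict with "color" (400x640x3 uint8, red, green, blue), "fx", "fy", "cx", "cy" (pixels), "rvec" (rotation vector, rad) and "tvec" (3), from world to camera coordinates, as OpenCV has them. Camera axes: x right, y down, z forward; pixel columns grow to the right and rows downward; lengths in mm; the calibration is good to about 2 mm. A picture is of the moment at which its call begins. There is no depth.
A pose or a line that the arm cannot do raises manip.MotionError and nothing moves.
- manip.finish_job(): hands the job in; it is judged then, once.
Readings, each from a call of its own:
- manip.read_time_s(): time.
- manip.read_q(): joint angles.
- manip.read_joint_velocities(): joint speeds.
- manip.read_effort(): joint torques, N m.
- manip.read_ee_pos(): TCP position.
- manip.read_tcp_rot(): TCP orientation.
- manip.read_contact_force(): force on the tool from outside, world axes, zero at the start.
- manip.read_ft_torque(): the same for the moment, N m.
- manip.read_finger_gap(): finger opening in mm.
- manip.read_gripper_force(): force on a finger pad.
Only numpy, scipy, OpenCV 4.12 (cv2) and the standard library are available. Lean on these libraries where they do the work, as an engineer would, in place of code of your own. Each camera call takes 0.05 s, during which the arm holds its last target. There are 200 camera calls.

## Task

The red guitar pedal is standing on its mint-green backplate, just behind two rubber stop pins. Keeping the backplate on the mat, draw it out between the pins until the whole plate is past the yellow line, so that the pedal settles flat on the mat where it stands: do not shift, lift or tip the pedal. Leave the battery, dish and screwdriver alone.

Things in the scene. Friction and masses are not known exactly. Their poses are not given: they have to be found in the camera images.
- stops: Two fixed black rubber stop pins (16 mm thick, 34 mm high) and a yellow tape line, one unit on the grey mat (mat top 3 mm above the work surface). Origin on the mat midway between the pins, level with their pedal-side faces; pin centres at x = -8, y = +-50 mm. +x points to the pedal, -x is the plate's way out. The line runs along y, centred at x = -35 mm, 6 mm wide, 160 mm long.
- backplate: Loose mint-green steel plate, 0.35 kg, 160 (x) x 60 (y) x 5 mm, flat on the mat, its +x half under the pedal, the rest out between the pins. Origin: centre of the underside. At its outer end (x = -80 to -72 mm) an upright flange 8 mm thick, 60 mm wide, top 32 mm above the underside; 55 to 75 mm of bare plate between flange and pins. Slides with friction, pull up to about 10 N.
- flange (a point): Centre of the backplate's upright flange, 16 mm above the plate's underside; axes as the backplate's, -x is outward, y along the flange.
- inner_a (a point): Inner corner of the backplate's underside, under the pedal at the start (x = +80, y = +30 mm in the backplate's frame).
- inner_b (a point): Other inner corner of the backplate's underside (x = +80, y = -30 mm in the backplate's frame).
- pedal: Loose red guitar pedal, 0.45 kg, 72 (x) x 118 (y) x 35 mm, knobs and footswitch up to 47 mm high. Origin: centre of its underside. Its -x face looks at the two pins, 1 to 3 mm from them, so they keep it from following the plate. It rests on the backplate, 5 mm above the mat, and comes down on the mat when the plate is gone.
- battery: Loose rectangular silver battery lying beside the pedal, 26 (x) x 48 (y) x 17 (z) mm, origin at the centre of its underside.
- dish: Loose round stainless parts dish, 100 mm across, 28 mm high, origin at the centre of its underside.
- screwdriver: Loose screwdriver lying on the mat, 190 mm long along its x, handle to -x.
Not all that is in view belongs to the job. What is meant by the stops is not blue or orange, and is the larger of those in its own colour.

How it is judged:
By the outcome, as a careful person would: the job done as asked, in the order asked, and still so for the second after the job is handed in, with the robot touching nothing.
It also fails if it takes over 38 s, if anything falls off the work surface, if the arm or the gripper's body presses on something with over 40 N, if the wrist force passes 120 N, or if a joint passes its speed limit or range.

## Working session

There is one attempt and no reset: what is moved stays moved. The work goes in short steps, each a Python script; the robot and the scene stay as the last script left them, time stands still between calls to the robot, and variables do not carry over. Pictures are saved under pics/ and viewed, at most 10 in all, crops included, and the job is handed in when it is done.

```bash
mkdir -p pics; cat > h.py <<'E'
import numpy as np, cv2
from rig import manip, eyes
def snap(n, f=None):
    d=eyes.grab_frame(n); cv2.imwrite(f or f'pics/{n}.png', d['color'][:,:,::-1]); np.save((f or f'pics/{n}.png')+'.npy', d, allow_pickle=True); return d
def load(f): return np.load(f+'.npy',allow_pickle=True).item()
def KRt(d):
    K=np.array([[d['fx'],0,d['cx']],[0,d['fy'],d['cy']],[0,0,1.]]); R=cv2.Rodrigues(np.array(d['rvec'],float))[0]
    return K,R,np.array(d['tvec'],float).reshape(3)
def atz(d,uv,z):
    K,R,t=KRt(d); r=R.T@np.linalg.inv(K)@np.array([uv[0],uv[1],1.]); c=-R.T@t
    return c+r*(z-c[2])/r[2]
def proj(d,P):
    K,R,t=KRt(d); p=K@(R@np.array(P,float)+t); return p[:2]/p[2]
def tri(d1,u1,d2,u2):
    P=[K@np.c_[R,t] for K,R,t in (KRt(d1),KRt(d2))]
    X=cv2.triangulatePoints(P[0],P[1],np.array(u1,float).reshape(2,1),np.array(u2,float).reshape(2,1))[:,0]; return X[:3]/X[3]
E
python3 -c "
from h import *
for n in('top','scene'): snap(n)
print(manip.read_time_s())"
```

```text
0.1
```

View pics/top.png

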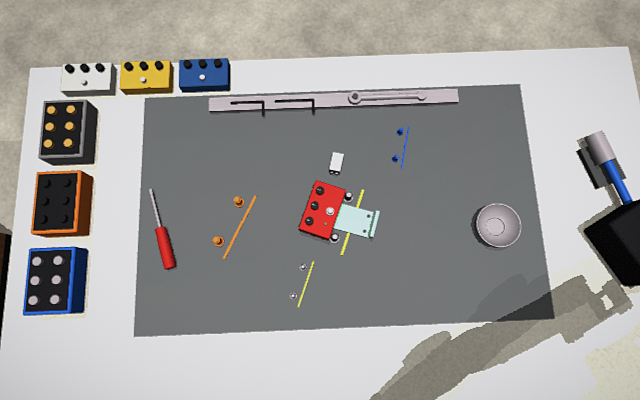

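View pics/scene.png

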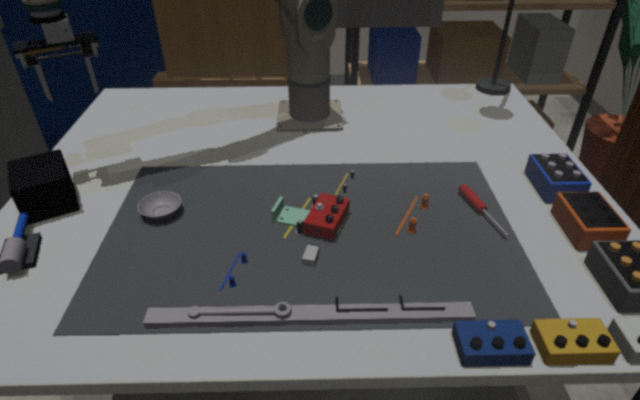

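Top view: the red pedal is at (322,210), its plate at (357,221) and its flange at about (377,222). 

Candidates for the stops:
- Large yellow-line unit with black pins at (348,197) and (335,237).
- Small yellow-line unit at (303,267) and (293,296).
- Orange unit at (228,220).
- Blue unit at (400,145).

By the description it is the large yellow one, at the red pedal. The other pedals, around the edge, are not red on a mint plate. Next I'll get a rough pose and check it in one crop.

```bash
python3 -c "
from h import *
d=load('pics/top.png');s=load('pics/scene.png')
A=cv2.imread('pics/top.png')[150:320,270:420];cv2.imwrite('pics/c1.png',cv2.resize(A,None,fx=4.0,fy=3.5,interpolation=cv2.INTER_CUBIC)[:600])
f=atz(d,(377,222),30);p=atz(d,(322,210),43);print(f,p,f-p)
print('pins',atz(d,(348,197),37),atz(d,(335,237),37),'line',atz(d,(363,190),3),atz(d,(342,254),3))
print('tri flange',tri(d,(377,222),s,(278,208)),'tcp rot',manip.read_tcp_rot())
print('dish',atz(d,(497,225),15),'batt',atz(d,(337,162),20))
"
```

```text
[519.75299004 -81.19801975  30.        ] [549.2322267   40.41796351  43.        ] [ -29.47923666 -121.61598325  -13.        ]
pins [577.81300198 -19.10134454  37.        ] [488.87829628  14.25051212  37.        ] line [600.84506583 -57.41449371   3.        ] [454.40358307  -1.10945771   3.        ]
tri flange [520.81665199 -77.21058045  23.48002107] tcp rot [-8.25188488e-04  9.74813416e-01  2.23020369e-01 -1.92859694e-04]
dish [ 504.71078818 -354.05962233   15.        ] batt [665.85498719   0.68413306  20.        ]
```

View pics/c1.png

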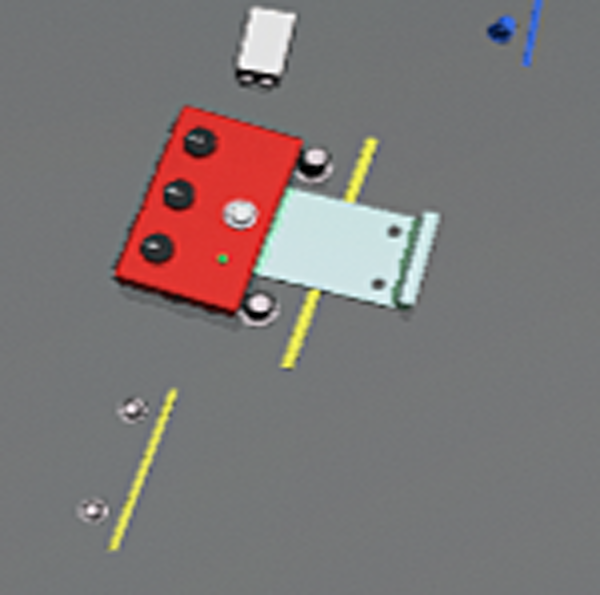

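The crop confirms it: the plate with its flange (crop 410–432, 213–305) runs out between the large black pins, over the long yellow line. The line length (157 mm) and pin spacing (95 mm) both fit the text. I'll move above it for a close look.

```bash
cat >> h.py <<'E'
from scipy.spatial.transform import Rotation as Ro
def ori(u,sg):
    y=sg*np.array([u[0],u[1],0]); y=y/np.linalg.norm(y); z=np.array([0,0,-1.]); x=np.cross(y,z)
    q=Ro.from_matrix(np.c_[x,y,z]).as_quat(); return [q[3],q[0],q[1],q[2]]
E
python3 -c "
from h import *
u=np.array([-.359,-.933]);P=[520+u[0]*20,-80+u[1]*20,210]
for sg in(1,-1):
    q=manip.inverse_kinematics(P,ori(u,sg)); print(sg,q)
    if q is not None: b=(abs(q[6]),sg) if sg==1 or b is None or abs(q[6])<b[0] else b
    elif sg==1: b=None
sg=b[1];print(sg)
manip.move_pose(P,ori(u,sg))
snap('wrist','pics/w1.png');print(manip.read_time_s(),manip.read_ee_pos())"
```

```text
1 [-0.01309366  0.47668213  0.21630359  1.89630292 -0.1400473   0.78307341
 -1.65880618]
-1 [ 0.54059302  0.52497313 -0.59660495  1.88064132  0.38359413  0.85168572
  0.95290246]
-1
2.0917 [ 512.7641126  -100.02440793  209.8466774 ]
```

View pics/w1.png

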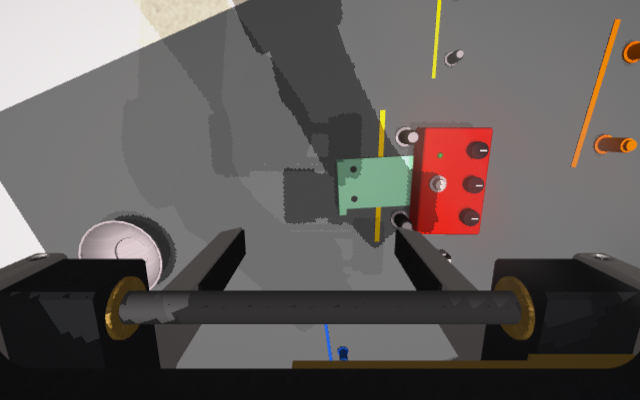

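The wrist view shows the flange at (337–342, 160–214), the pins at (407,137) and (400,219), the line at about x=380, and the dish well away at (120,255). I'll take a second wrist place for triangulation.

```bash
python3 -c "
from h import *
u=np.array([-.359,-.933]);d=load('pics/w1.png')
K,R,t=KRt(d);print('cam',-R.T@t)
print([atz(d,p,z) for p,z in (((337,160),35),((342,214),35),((382,111),3),((377,242),3))])
P=[520+u[0]*25,-80+u[1]*25,140]
manip.move_straight(P,v=150)
e=snap('wrist','pics/w2.png');print(manip.read_time_s())
c=proj(e,[520,-80,20]);print(c)
A=cv2.imread('pics/w1.png')[120:250,310:430];B=cv2.imread('pics/w2.png')
x0,y0=[int(max(0,v)) for v in (c[0]-60,c[1]-90)];B=B[y0:y0+170,x0:x0+200];print(x0,y0,B.shape)
a=cv2.resize(A,None,fx=3,fy=3,interpolation=2);b=cv2.resize(B,None,fx=2.2,fy=2.2,interpolation=2)
h=max(len(a),len(b));f=lambda m:cv2.copyMakeBorder(m,0,h-len(m),0,0,0)
m=np.hstack([f(a),f(b)]);print(m.shape,a.shape);cv2.imwrite('pics/c2.png',m)
"
```

```text
cam [449.90027072 -75.56730211 366.59603443]
[array([484.8786595 , -68.83119763,  35.        ]), array([543.98161704, -84.83127247,  35.        ]), array([ 4.54521153e+02, -3.64028897e-01,  3.00000000e+00]), array([603.83478615, -56.99146496,   3.        ])]
2.7583
[345.77078085 204.63337329]
285 114 (170, 200, 3)
(390, 800, 3) (390, 360, 3)
```

View pics/c2.png

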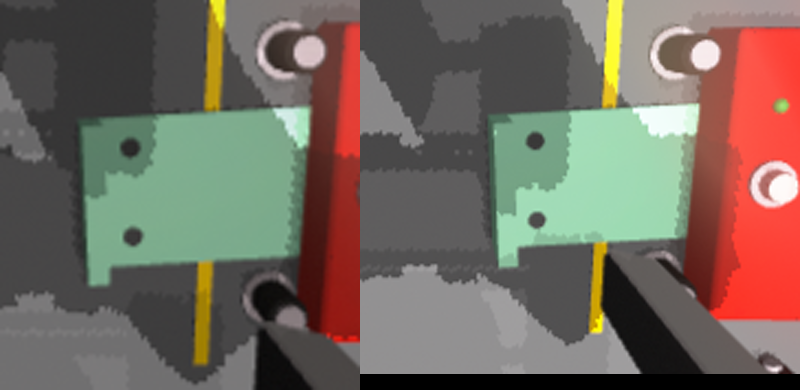

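The close pair shows the flange's near end at w1 (340–347, 215) and w2 (348–357, 235), and its far outer corner at w1 (336,160) and w2 (343,167). Now I'll triangulate these.

```bash
python3 -c "
from h import *
a=load('pics/w1.png');b=load('pics/w2.png');t=load('pics/top.png')
A=lambda x,y:(310+x/3,120+y/3);B=lambda x,y:(285+(x-360)/2.2,114+y/2.2)
T={'far out':((79,121),(488,116)),'near out':((89,286),(499,267)),'near in':((110,283),(519,263)),'h1':((130,148),(535,141)),'h2':((133,237),(537,220)),'pin':((309,52),(705,54))}
for k,(p,q) in T.items(): print(k,tri(a,A(*p),b,B(*q)).round(1),atz(a,A(*p),35).round(1),atz(b,B(*q),35).round(1))
print('top flange',atz(t,(378,210.9),35).round(1),atz(t,(372.5,237.1),35).round(1))
for X,pts,c in ((A,((79,121),(307,107)),a),(A,((110,268),(298,260)),a),(B,((488,116),(697,103)),b),(B,((519,250),(687,240)),b)):
  print('edge z8',[atz(c,X(*p),8).round(1) for p in pts])
print('h z8',[atz(b,B(*T[k][1]),8).round(1) for k in('h1','h2')])
"
```

```text
far out [490.2 -68.8 -14.6] [485.  -69.6  35. ] [483.6 -70.5  35. ]
near out [546.1 -88.   29.4] [544.5 -87.8  35. ] [544.  -87.7  35. ]
near in [549.  -79.8  25.5] [546.3 -80.   35. ] [545.4 -79.4  35. ]
h1 [505.6 -53.9   4.3] [500.9 -55.7  35. ] [499.6 -56.6  35. ]
h2 [540.4 -65.    3.9] [532.6 -65.9  35. ] [530.6 -66.4  35. ]
pin [491.5  15.4  35.2] [491.7  15.4  35. ] [491.3  15.5  35. ]
top flange [543.9 -84.4  35. ] [485.7 -68.3  35. ]
edge z8 [array([487.8, -69.2,   8. ]), array([515. ,  15.8,   8. ])]
edge z8 [array([548.2, -78.2,   8. ]), array([572.7,  -5.8,   8. ])]
edge z8 [array([487.3, -69.7,   8. ]), array([514.5,  16.4,   8. ])]
edge z8 [array([549.5, -77.4,   8. ]), array([572.4,  -4.8,   8. ])]
h z8 [array([504.9, -54.2,   8. ]), array([539.1, -65.1,   8. ])]
```

The flange centre is about (515.6, -75.1) with its top near z=33. The plate's axis is u=(-.302,-.953), about 3.5° off the line's normal. The inner corner needs about 112 mm, so I'll pull 130 mm along the plate's own axis. The grasp is biased 2 mm outward so that closing doesn't push the plate inward.

```bash
python3 -c "
from h import *
u=np.array([-.302,-.953]);q=ori(u,-1);c=np.array([515.6,-75.1])+2*u
manip.move_straight([*c,80],ori=q,v=120)
f0=manip.read_contact_force()
g=manip.move_straight([*c,33.5],v=50,guard=5)
print('guard',g,manip.read_ee_pos(),f0)
if not g:
    manip.grasp();print('gap',manip.read_finger_gap(),manip.read_gripper_force(),manip.read_contact_force())
snap('wrist','pics/w3.png');snap('scene','pics/s3.png');print(manip.read_time_s())
w=cv2.imread('pics/w3.png')[60:320,180:560];s=cv2.resize(cv2.imread('pics/s3.png')[130:260,200:390],None,fx=2,fy=2)
cv2.imwrite('pics/c3.png',np.hstack([w,s]))
"
```

```text
guard False [515.20710591 -76.99995164  33.71955449] [0.40881094 0.82561409 0.23786593]
gap 7.54994822131042 30.000341534614563 [ 0.50312475  1.42154064 -0.70126495]
5.9167
```

View pics/c3.png

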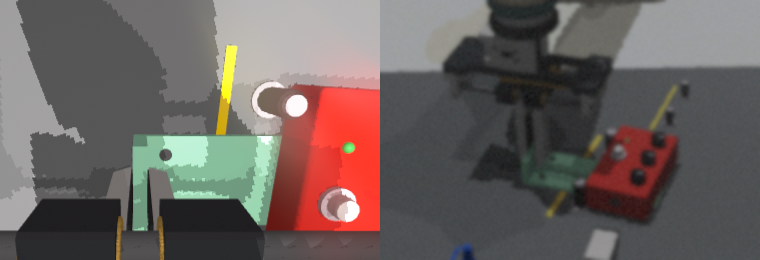

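The jaws are holding the flange (gap 7.5 mm, about the 8 mm thickness), and the pedal hasn't moved. Now I'll pull.

```bash
python3 -c "
from h import *
u=np.array([-.302,-.953]);p=np.array(manip.read_ee_pos())
for s,v in ((10,25),(130,45)):
    manip.move_straight([*(p[:2]+s*u),p[2]],v=v); print(s,manip.read_contact_force(),manip.read_finger_gap(),manip.read_ee_pos())
snap('top','pics/t4.png');snap('wrist','pics/w4.png');print(manip.read_time_s())
w=cv2.imread('pics/w4.png')[30:330,150:550];s=cv2.resize(cv2.imread('pics/t4.png')[160:285,290:450],None,fx=2.4,fy=2.4)
cv2.imwrite('pics/c4.png',np.hstack([w,s]))
"
```

```text
10 [ 1.03815645  3.87197655 -1.18554142] 7.45460559674612 [512.24519788 -86.20240583  33.51311973]
130 [ 0.50335839  1.09545028 -0.25951185] 7.694754599996348 [ 476.16584375 -200.13221097   33.50878123]
9.35
```

View pics/c4.png

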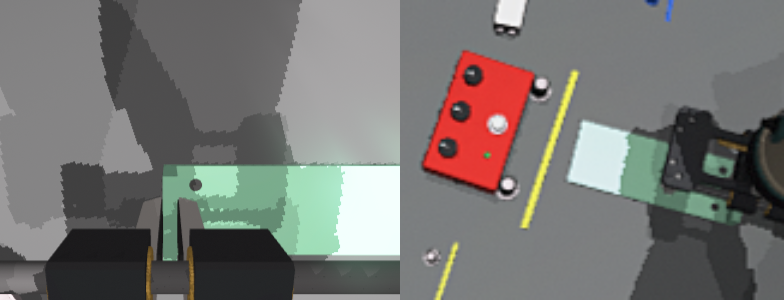

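The plate's inner edge is clear of the yellow line by about 15 mm, and the pedal is still at the pins. Now I'll release, lift and check.

```bash
python3 -c "
from h import *
manip.open_gripper(); p=np.array(manip.read_ee_pos()); print(manip.read_contact_force())
manip.move_straight([p[0],p[1],180],v=100)
manip.dwell(.5)
snap('top','pics/t5.png');snap('scene','pics/s5.png');print(manip.read_time_s())
w=cv2.resize(cv2.imread('pics/s5.png')[140:260,220:400],None,fx=2.2,fy=2.2);s=cv2.resize(cv2.imread('pics/t5.png')[160:270,290:450],None,fx=2.4,fy=2.4)
cv2.imwrite('pics/c5.png',np.hstack([w,s]))
"
```

```text
[-0.48195063  0.93721427  0.61583378]
12.925
```

View pics/c5.png

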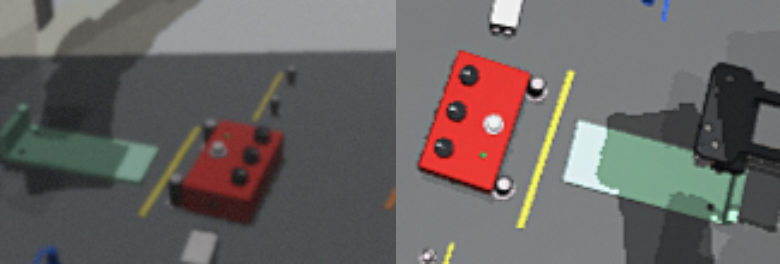

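The plate lies flat and fully past the line, the pedal sits flat at the pins, and the gripper is clear. I'm handing it in.

```bash
python3 -c "
from rig import manip
print(manip.finish_job())"
```

```text
the job is handed in; nothing more can be done
None
```

The job is handed in at about 13 s: the backplate is out past the yellow line by about 15 mm and the pedal sits flat at the pins, with the battery, dish and screwdriver untouched.

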